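# Gauge a stove burner's mixing tube and present the rod for reading

## Robot

A 6-joint arm with a two-finger parallel gripper is mounted at the origin on the work surface. World frame = base frame: x ahead of the robot, y to its left, z up, the work surface at z = 0. Lengths are in m, angles in rad, forces in N, time in s.
With the tool pointing down it reaches from about 0.2 to 0.875 m from the base axis. Payload 3.4 kg.
Tool frame: the origin (TCP) lies at the very end of the fingers, on their centre line; the grasp point (between the pads) lies 19 mm behind it (arm.grasp_offset is the distance from the TCP to the grasp point, in m); z points along the fingers, x is the direction in which the jaws open and shut, and the axes are right-handed (so a half turn about z gives the same grasp; the last joint's range is limited). The gripper opens to 94 mm and grips with 3 to 60 N. Pads are 16 mm wide; open, the fingers measure 119 mm over their backs; the gripper's body (75 mm by 177 mm) begins 78 mm behind the grasp point.
Start: joints at [-1.379, 0.276, 1.505, -0, 1.361, -0.121], TCP at [0.177, -0.547, 0.205] pointing down, gripper open.
Joint ranges: [-2.89, 2.89], [-0.75, 2.08], [0.22, 2.7], [-1.18, 4.32], [0.11, 2.71], [-2.7, 2.7]. Speed limits (rad/s): [2.57, 2.57, 3.14, 3.14, 3.14, 3.14].

## Interface

Orientations are given as a rotation vector (axis times angle).
In Python, from plant import arm gives the robot as it stands.
- The arm moves only by the tool carry_out, never from a script. Its argument "targets" is text: rows parted by semicolons, each of 5 numbers parted by spaces: the shift along the world's x, y, z in cm, then the turn about the world's z in rad, then the gripper's target within -1 to 1 (shut at 1, half-way at 0, fully open at -1). In form: dx dy dz turn fingers; .... A call has 1 to 12 rows; each row is the pose to reach, as a shift and turn from the pose commanded when the call began; what a row does not reach only later rows make up. A row lasts 1/8 s, in which the tool goes at most 62.5 mm and 10.7 degrees, less where a joint would pass 70% of its speed; a pose out of reach is approached as far as the arm can. A call with a gripper value outside its range is refused whole. The fingers move at their own pace and stop on an object; "newtons" is the grip in N (left out, the last holds). Time passes only in rows, so rows that repeat a pose let the fingers close. It gives the time, the measured TCP pose, the force and the opening at its end, in the units of the state.
- arm.read_state(): the state, without advancing time (a new reading comes with each control period).
- arm.get_image(name): name is "scene" or "top"; returns the picture (420x560x3 uint8, red, green, blue); there is no depth.
- arm.camera_params(name): a dict with "fx", "fy", "cx", "cy" (pixels), "R" (3x3) and "t" (3): a world point X has camera coordinates R X + t. Camera axes: x right, y down, z forward; pixel columns grow to the right and rows downward; lengths in m; the calibration is good to about 2 mm. A picture is of the moment at which its call begins. camera_params takes no time and is no camera call.
- arm.job_done(): hands the job in, once; it reports no verdict.
The state is a dict: "clock": time; "joints": joint angles; "qvel": joint speeds; "joint_efforts": joint torques, N m; "tool_pos": TCP position; "tcp_rot": TCP orientation; "ft_force": force on the tool from outside, world axes, zero at the start; "wrist_torque": the same for the moment, N m; "finger_gap": finger opening in m.
Only numpy, scipy, OpenCV 4.12 (cv2) and the standard library are available. Lean on these libraries where they do the work, as an engineer would, in place of code of your own. Each camera call takes 0.05 s, during which the arm holds its last target. There are 200 camera calls.

## Task

Blow the burner's mixing tube clear by pressing the air pedal all the way down to its stop for a moment, and then take the gauge rod from its cradle and push it into the sloping tube's mouth until the collar sits flat against the rim. Draw the rod right out again and present it: level, with its tip over the middle of the white reading tile and about 10 cm above it, held still in the gripper. Finish while still holding it there, touching nothing else with the rod, and do not knock the other things on the bench about.

Things in the scene. Friction and masses are not known exactly. Their poses are not given: they have to be found in the camera images.
- rod: gauge rod, about 0.16 kg: steel probe 10 mm thick, 80 mm long; steel collar 34 mm in diameter, 8 mm thick (x = -8..0 mm); flat-sided aluminium handle 14 mm wide (y), 18 mm high (z), 100 mm long (x = -108..-8). Origin on the axis at the collar's face towards the tip; +x to the tip at x = +80. At first it lies loose and level in the cradle, z up, axis 60 mm above the bench; lifts straight up
- rod_tip (a point): the tip of the gauge rod, on its axis, 80 mm ahead of the collar's front face
- rod_grip (a point): the place to grip the rod, on its axis in the handle, 45 mm behind the collar's front face; the axes are the rod's (close the fingers along y, 14 mm)
- cradle: fixed cradle under the rod: plywood base 170 x 60 x 10 mm (middle at x = -20 mm) with two steel forks 8 mm thick that carry the handle at x = -95 mm and the probe at x = +50 mm; prongs end 69 mm above the bench. Origin on the bench under the rod's origin, x along the rod. Between the forks the space is free for the fingers
- tube: mixing tube of an aluminium gas burner, fixed on a stand. Origin: centre of the mouth, in the rim's plane, 165 mm above the bench; +x goes down the bore, 30 degrees below level; y level; z up, square to the bore. Bore 18 mm wide, 105 mm deep, flared at the mouth to 26 mm (32 outside). Rod fully in: its origin on this one, x axes in line. Burner head: disc 80 mm wide centred at x = 142 mm
- pedal (a joint): angle of the spring pedal of the air valve: 0 rad at rest (free end raised), 0.26 rad at its stop (plate level). The spring springs it back; at the pad it takes about 3 N to start and 8 N at the stop
- pedal_pad (a point): point to press on the top face of the steel pedal plate (115 x 76 x 6 mm), mid-width, about 17 mm from the free end; moves with the plate: 65 mm above the bench at rest, 41 mm at the stop, drifting about 5 mm away from the hinge. Hinge axis level, along y, 95 mm off towards +x
- pedal_base: fixed steel base of the pedal, 150 x 100 x 12 mm, origin under its middle on the bench; the pedal's free end points to its -x, the hinge is at x = +55 mm
- tile: fixed white ceramic reading tile 72 x 72 mm in an aluminium frame 86 x 86 mm; its top is 12 mm above the bench. Origin under its middle, on the bench
- wrench: bystander: steel wrench 150 mm long lying on the bench, leave alone
- screwdriver: bystander: screwdriver 180 mm long lying on the bench, leave alone
- burner_ring: bystander: flat brass burner ring, 84 mm outside, 12 mm high, leave alone
- jet_cup: bystander: open steel cup, 64 mm wide, 50 mm high, leave alone
- carton: bystander: small cardboard carton 90 x 60 x 45 mm, leave alone
- gas_cock: bystander: turned brass gas cock standing upright, 36 mm wide, 50 mm high, leave alone
- oil_can: bystander: small white bottle, 44 mm wide, 100 mm high, leave alone
There are look-alikes about, which are no part of the job. Leave any blue or turquoise look-alike of the pedal_base alone.

How it is judged:
By the outcome, as a careful person would: the job done as asked, in the order asked, and still so for the second after the job is handed in, while the arm keeps its last pose, push and grip.
It also fails if it takes over 72 s, if anything falls off the work surface, if the arm or the gripper's body presses on something with over 40 N, if the wrist force passes 120 N, or if a joint passes its speed limit or range.

## Working session

There is one attempt and no reset: what is moved stays moved. The work goes in short steps, Python scripts to look and compute and a tool call to move; the robot and the scene stay as the last step left them, time stands still between calls to the robot, and variables do not carry over. Pictures are saved under pics/ and viewed, about 8 in all and at most 12, crops included, and the job is handed in when it is done.

Besides the shell and the picture viewer there is one more tool, called as name(argument=value, ...), one argument or row to a line, values as JSON. carry_out: Moves the arm, as the interface text tells. Its arguments: {"type":"object","properties":{"targets":{"type":"string"},"newtons":{"type":"number"}},"required":["targets"]}

```bash
mkdir -p pics; ls
python3 - <<'E'
from plant import arm
import cv2
for n in("scene","top"):
    im=arm.get_image(n); cv2.imwrite(f"pics/{n}0.png",cv2.cvtColor(im,cv2.COLOR_RGB2BGR))
    p=arm.camera_params(n); print(n,{k:(v.tolist() if hasattr(v,'tolist') else v) for k,v in p.items()})
print(arm.read_state())
E
```

```text
pics
scene {'fx': 490.58813281962756, 'fy': 490.58813281962756, 'cx': 280.43121240600453, 'cy': 212.12288809815968, 'R': [[0.3177698023965789, 0.9479476681857857, 0.020434555683215082], [0.5944872132874903, -0.1824012947775186, -0.7831441252420647], [-0.7386523579617905, 0.26100763598909504, -0.6215043910004748]], 't': [-0.1733014266324687, -0.19190840883528779, 1.7843010113740836]}
top {'fx': 476.4361569248467, 'fy': 476.4361569248467, 'cx': 278.4322078937399, 'cy': 214.9048018987489, 'R': [[-0.011945637360221124, -0.9998796483140595, -0.009899021942128803], [-0.9877093143549461, 0.013342012585901, -0.15573150303210945], [0.15584483335850546, 0.007917044114460828, -0.9877498207177511]], 't': [-0.0016122998862593207, 0.5332041693701368, 1.215027929091215]}
{'clock': 0.1, 'joints': array([-1.37900571e+00,  2.76509870e-01,  1.50595512e+00,  2.60142200e-05,
        1.36069928e+00, -1.20996910e-01]), 'qvel': array([-0.00044727, -0.00146773, -0.0019772 ,  0.00234797, -0.00146874,
       -0.00076537]), 'joint_efforts': array([ 1.98761467e-03, -4.05457270e+01, -2.37779242e+01,  7.04437005e-02,
        2.99204397e-02, -5.81695758e-05]), 'tool_pos': array([ 0.17684741, -0.54661915,  0.20472421]), 'tcp_rot': array([-2.53944799e+00,  1.84769000e+00,  1.77845704e-03]), 'ft_force': array([ 0.19397874,  0.55903351, -0.13685043]), 'wrist_torque': array([0.03314847, 0.00901769, 0.03188347]), 'finger_gap': 0.09409762334056751}
```

View pics/scene0.png

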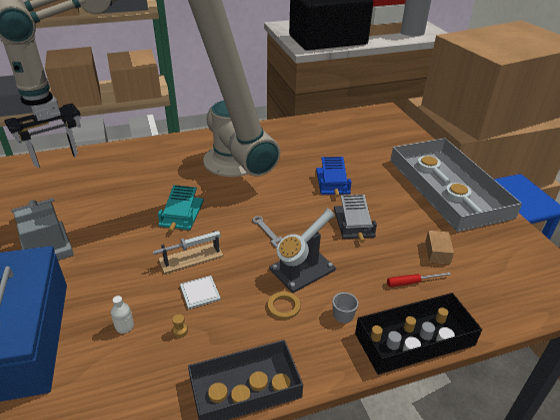

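View pics/top0.png

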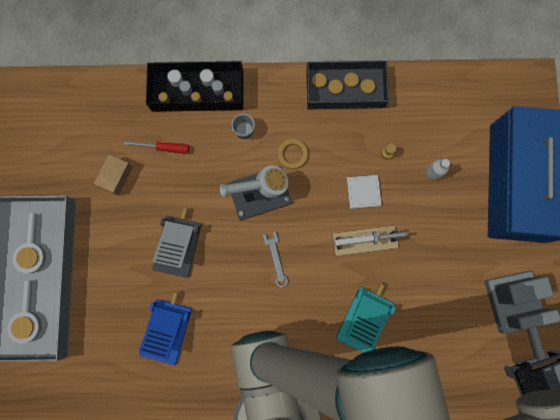

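The top view shows three pedal-like items: grey at (177,247), blue at (166,330) and turquoise at (367,320). The grey one is the pedal; the other two are the look-alikes to leave alone. The rod and cradle are at (368,240), the tube mouth is near (225,190), and the tile is at (364,192). I'll confirm these in enlarged crops.

Run:
```python
import cv2, numpy as np
t=cv2.imread("pics/top0.png"); s=cv2.imread("pics/scene0.png")
def c(im,x,y,w=80,h=60): return cv2.resize(im[y:y+h,x:x+w],(400,300),interpolation=cv2.INTER_CUBIC)
cv2.imwrite("pics/crop1.png",np.vstack([np.hstack([c(t,140,200),c(t,330,215)]),np.hstack([c(t,212,160),c(s,315,185)])]))
cv2.imwrite("pics/crop2.png",np.vstack([np.hstack([c(s,150,220),c(s,265,200,100,75)]),np.hstack([c(t,325,165),c(s,335,185,50,37)])]))
```

```text
(no output)
```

View pics/crop1.png

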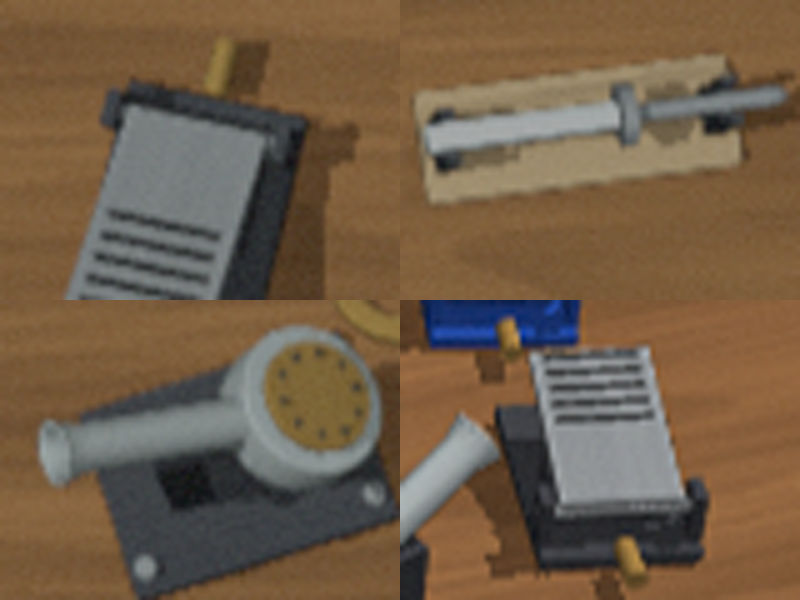

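View pics/crop2.png

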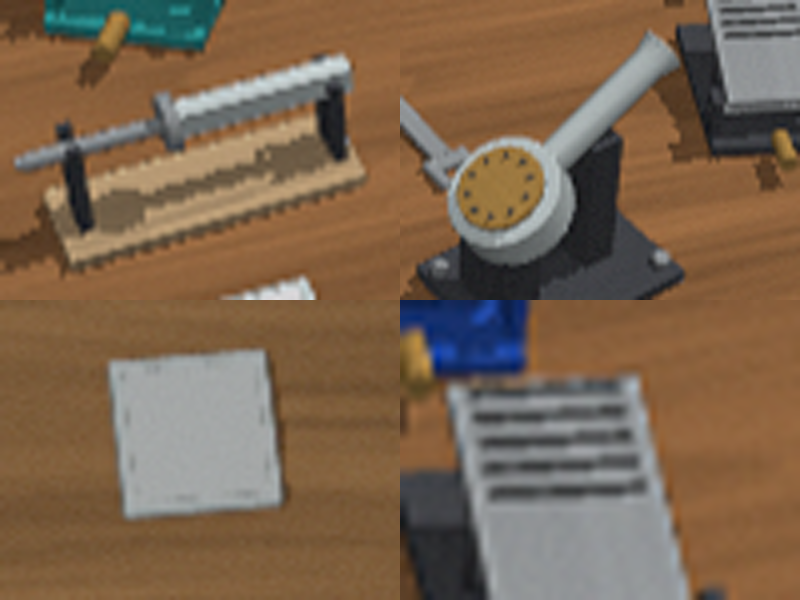

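```bash
cat > h.py <<'E'
from plant import arm
import cv2, numpy as np
P={n:arm.camera_params(n) for n in("scene","top")}
def ray(n,u,v,z):
    p=P[n];R=np.array(p["R"]);t=np.array(p["t"])
    C=-R.T@t; d=R.T@np.array([(u-p["cx"])/p["fx"],(v-p["cy"])/p["fy"],1])
    return C+d*(z-C[2])/d[2]
def proj(n,X):
    p=P[n];c=np.array(p["R"])@np.asarray(X)+np.array(p["t"])
    return np.array([p["fx"]*c[0]/c[2]+p["cx"],p["fy"]*c[1]/c[2]+p["cy"]])
def tri(uv):
    A=[];b=[]
    for n,(u,v) in uv.items():
        p=P[n];R=np.array(p["R"]);t=np.array(p["t"]);C=-R.T@t
        d=R.T@np.array([(u-p["cx"])/p["fx"],(v-p["cy"])/p["fy"],1]);d/=np.linalg.norm(d)
        M=np.eye(3)-np.outer(d,d);A.append(M);b.append(M@C)
    return np.linalg.solve(sum(A),sum(b))
def snap(n,f):
    im=cv2.cvtColor(arm.get_image(n),cv2.COLOR_RGB2BGR);cv2.imwrite("pics/"+f,im);return im
E
python3 - <<'E'
from h import *
np.set_printoptions(precision=4,suppress=True)
t=cv2.imread("pics/top0.png"); s=cv2.imread("pics/scene0.png")
def blob(im,x0,y0,x1,y1,vmin,smax):
    h=cv2.cvtColor(im,cv2.COLOR_BGR2HSV)[y0:y1,x0:x1]
    m=((h[...,1]<smax)&(h[...,2]>vmin)).astype(np.uint8)
    n,l,st,c=cv2.connectedComponentsWithStats(m)
    i=1+np.argmax(st[1:,4]); pts=np.argwhere(l==i)[:,::-1]+[x0,y0]
    return pts.astype(np.float32)
for nm,im,n,b in(("pedal t",t,"top",(145,210,205,285,100,60)),("tile t",t,"top",(335,165,395,220,140,60)),
  ("rod t",t,"top",(330,220,420,260,115,45)),("pedal s",s,"scene",(330,185,385,235,110,60)),("tile s",s,"scene",(170,265,230,315,140,60))):
    p=blob(im,*b); r=cv2.minAreaRect(p); print(nm,len(p),np.round(r[0],1),np.round(r[1],1),r[2],np.round(cv2.boxPoints(r),1).tolist())
    if nm=="tile t": print(ray("top",*r[0],.012))
    if nm=="tile s": print(ray("scene",*r[0],.012))
print("rod top: tail,collar,tip",ray("top",335.4,242.4,.069),ray("top",375.2,237.4,.07),ray("top",407,234,.063))
print("mouth",ray("top",223,190.4,.165),ray("scene",331,212.5,.165),tri({"top":(223,190.4),"scene":(331,212.5)}))
print("pedal end scene",ray("scene",352.75,195.2,.069))
# rod scene: tail (346,75),tip(20,163),collar(170,120) of crop2, /5 +150,220
for q,z in(((346,75),.06),((170,120),.06),((18,163),.06)): print("rod scene",ray("scene",150+q[0]/5,220+q[1]/5,z))
h=cv2.cvtColor(t,cv2.COLOR_BGR2HSV)
for u in range(226,262,4):
    c=t[168:208,u].astype(int); m=np.where((c.min(1)>105))[0]+168; print(u,m.min() if len(m) else None,m.max() if len(m) else None,len(m))
E
```

```text
pedal t 1000 [172.4 244.1] [28.8 45. ] 17.10272979736328 [[152.0, 261.3999938964844], [165.1999969482422, 218.39999389648438], [192.6999969482422, 226.8000030517578], [179.5, 269.79998779296875]]
tile t 953 [363.6 191. ] [30.6 31.6] 85.2363510131836 [[346.6000061035156, 177.0], [378.0, 174.39999389648438], [380.6000061035156, 204.89999389648438], [349.1000061035156, 207.5]]
[ 0.6006 -0.2404  0.012 ]
rod t 233 [353.6 239.9] [ 5.9 39.4] 82.56858825683594 [[333.70001220703125, 239.5], [372.79998779296875, 234.39999389648438], [373.6000061035156, 240.3000030517578], [334.3999938964844, 245.39999389648438]]
pedal s 603 [355.9 209.5] [34.5 24.5] 78.2317123413086 [[340.3999938964844, 195.10000610351562], [364.3999938964844, 190.10000610351562], [371.3999938964844, 223.89999389648438], [347.3999938964844, 228.89999389648438]]
tile s 833 [199.7 290.7] [25.2 34.6] 73.73979187011719 [[179.5, 283.3999938964844], [212.8000030517578, 273.70001220703125], [219.8000030517578, 297.8999938964844], [186.60000610351562, 307.6000061035156]]
[ 0.6059 -0.2404  0.012 ]
rod top: tail,collar,tip [ 0.4558 -0.1532  0.069 ] [ 0.4672 -0.255   0.07  ] [ 0.4757 -0.3383  0.063 ]
mouth [0.575  0.1228 0.165 ] [0.5801 0.1246 0.165 ] [0.5762 0.1248 0.1618]
pedal end scene [0.4115 0.2782 0.069 ]
rod scene [ 0.462  -0.1532  0.06  ]
rod scene [ 0.4701 -0.2526  0.06  ]
rod scene [ 0.4801 -0.3353  0.06  ]
226 186 191 6
230 185 191 7
234 185 190 6
238 184 190 7
242 183 189 7
246 182 189 8
250 182 188 7
254 181 187 7
258 174 186 13
```

Run:
```python
from h import *
np.set_printoptions(precision=4,suppress=True)
from scipy.optimize import brentq
e=ray("top",165.75,265.6,.069); g=ray("top",179,222.6,.042); print("pedal end",e,"hinge end",g, np.linalg.norm((g-e)[:2]),np.degrees(np.arctan2(*(g-e)[1::-1])))
ps=ray("scene",352.4,192.6,.069); gs=ray("scene",359.4,226.4,.042);print("scene",ps,gs,np.degrees(np.arctan2(*(gs-ps)[1::-1])))
M=np.array([.577,.124,.165])
def d(psi): return np.array([.866*np.cos(psi),.866*np.sin(psi),-.5])
for psi in np.radians([-85,-80,-75,-70,-65]):
    a,b=proj("top",M+.02*d(psi)),proj("top",M+.08*d(psi)); c,f=proj("scene",M+.02*d(psi)),proj("scene",M+.08*d(psi))
    print(np.degrees(psi),"top slope",(b-a)[1]/(b-a)[0],"scene slope",(f-c)[1]/(f-c)[0])
s=cv2.imread("pics/scene0.png")
for v in range(212,246,4):
    c=s[v,285:350].astype(int); m=np.where((c.min(1)>100))[0]+285; print(v,m.min() if len(m) else None,m.max() if len(m) else None,len(m))
```

```text
pedal end [0.4022 0.2795 0.069 ] hinge end [0.5161 0.254  0.042 ] 0.11674959880538872 -12.650169656847472
scene [0.3987 0.283  0.069 ] [0.525  0.2497 0.042 ] -14.783457779091657
-85.0 top slope 0.01979805497132211 scene slope -0.7357737779673924
-80.0 top slope -0.059956851255884944 scene slope -0.8282045309527845
-75.0 top slope -0.1410364401720812 scene slope -0.9349192668764807
-70.0 top slope -0.22465624795621564 scene slope -1.0603508192059847
-65.0 top slope -0.3122059725591293 scene slope -1.210896993711896
212 324 349 15
216 320 349 18
220 316 349 16
224 312 349 15
228 308 319 12
232 304 315 12
236 285 311 27
240 299 307 9
244 301 306 6
```

carry_out(
  targets="22 40 0 1.366 1;22 40 0 1.366 1;22 40 0 1.366 1;22 40 0 1.366 1;22 40 0 1.366 1;22 40 0 1.366 1;22 40 0 1.366 1;24.2 82.2 0 1.366 1;24.2 82.2 0 1.366 1;24.2 82.2 0 1.366 1;24.2 82.2 0 1.366 1;24.2 82.2 0 1.366 1",
  newtons=20,
)

```text
clock: 1.6
tool_pos: [0.4096, 0.1499, 0.2055]
tcp_rot: [3.137, 0.17, 0.001]
ft_force: [1.2, 0.3, 0.7]
finger_gap: 0.0003
```

carry_out(
  targets="0.9 12.5 0 0 1;0.9 12.5 0 0 1;0.9 12.5 0 0 1;0.9 12.5 -6 0 1;0.9 12.5 -12.5 0 1;0.9 12.5 -12.5 0 1;0.9 12.5 -12.5 0 1;0.9 12.5 -12.5 0 1",
)

```text
clock: 2.6
tool_pos: [0.4211, 0.2735, 0.0831]
tcp_rot: [-3.135, -0.169, -0.008]
ft_force: [-0.6, 0.1, -0.1]
finger_gap: 0.0004
```

Run:
```python
from h import *
a=snap("scene","s1.png");b=snap("top","t1.png")
c=lambda im,x,y,w,h:cv2.resize(im[y:y+h,x:x+w],(400,400),interpolation=cv2.INTER_CUBIC)
cv2.imwrite("pics/crop3.png",np.hstack([c(a,300,150,100,100),c(b,120,200,100,100)]))
s=arm.read_state();print(s["tool_pos"],s["ft_force"],proj("scene",s["tool_pos"]),proj("top",s["tool_pos"]))
```

```text
[0.42055337 0.27346684 0.08263246] [-0.33071525 -1.13498457 -0.22069064] [353.10200376 193.56959842] [167.01463199 257.98221265]
```

View pics/crop3.png

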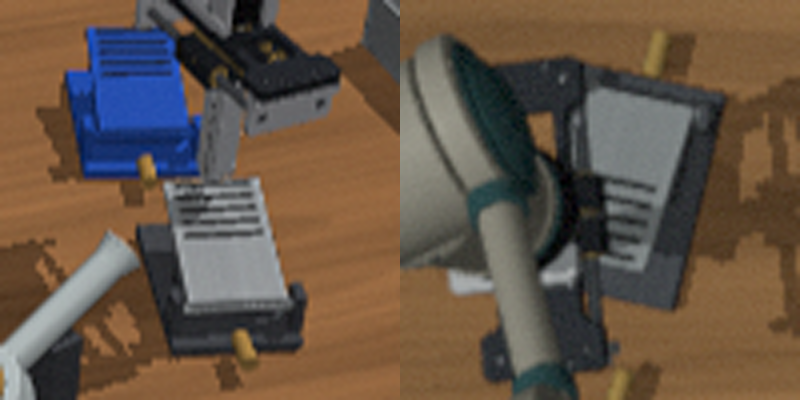

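carry_out(
  targets="0 0 -1.5 0 1;0 0 -2.5 0 1;0 0 -3.3 0 1;0 0 -4 0 1;0 0 -4 0 1;0 0 -4 0 1",
)

```text
clock: 3.45
tool_pos: [0.4172, 0.2735, 0.041]
tcp_rot: [-3.136, -0.168, 0.005]
ft_force: [-5.0, 2.1, 12.6]
finger_gap: 0.0004
```

carry_out(
  targets="0 0 -0.2 0 1;0 0 -0.3 0 1;0 0 -0.3 0 1;0 0 -0.3 0 1",
)

```text
clock: 3.95
tool_pos: [0.4172, 0.2735, 0.0402]
tcp_rot: [-3.136, -0.169, 0.003]
ft_force: [-8.8, 0.1, 30.4]
finger_gap: 0.0006
```

Run:
```python
from h import *
a=snap("scene","s2.png")
s=arm.read_state();print(s["tool_pos"],s["ft_force"])
h=cv2.cvtColor(a,cv2.COLOR_BGR2HSV)[185:235,330:385]
m=((h[...,1]<60)&(h[...,2]>110)).astype(np.uint8)
n,l,st,c=cv2.connectedComponentsWithStats(m);print(st[1:])
```

```text
[0.41716953 0.27351647 0.04020629] [-9.07278929 -0.97538922 29.48960352]
[[ 50   0   1   1   1]
 [ 39   2   1   1   1]
 [ 33   4   1   1   1]
 [ 48   4   2   2   2]
 [  8   6   1   1   1]
 [ 23   7   1   1   1]
 [ 38   7   3   2   3]
 [ 42   7   1   1   1]
 [ 44   6   1   1   1]
 [ 27   8   1   3   3]
 [ 31   9   5   2   5]
 [ 22  14   1   1   1]
 [ 10  17   3   3   8]
 [ 16  17   1   1   1]
 [ 14  16  28  26 351]
 [ 24  20   3   1   3]
 [ 20  22  10   2  14]
 [  0  25   4   8  21]
 [ 20  25   3   1   3]
 [ 16  36   1   2   2]]
```

carry_out(
  targets="0 0 3 0 1;0 0 9 0 1;0 0 16 0 1;0 -6 16 0 1;4.4 -48.8 16 0 1;4.4 -48.8 16 0 1;4.4 -48.8 16 0 1;4.4 -48.8 16 0 1;4.4 -48.8 16 0 0;4.4 -48.8 16 0 0;4.4 -48.8 16 0 0;4.4 -48.8 12 0 0",
)

```text
clock: 5.5
tool_pos: [0.4653, -0.221, 0.1581]
tcp_rot: [3.132, 0.162, 0.008]
ft_force: [0.3, -0.2, -0.8]
finger_gap: 0.0375
```

Run:
```python
from h import *
a=snap("scene","s3.png");b=snap("top","t3.png")
c=lambda im,x,y,w,h:cv2.resize(im[y:y+h,x:x+w],(400,400),interpolation=cv2.INTER_CUBIC)
cv2.imwrite("pics/crop4.png",np.hstack([c(a,135,180,100,100),c(b,320,190,100,100)]))
s=arm.read_state();print(s["tool_pos"],s["ft_force"],s["finger_gap"],proj("scene",s["tool_pos"]),proj("top",s["tool_pos"]))
```

```text
[ 0.45956156 -0.21446087  0.15297168] [-0.81856974  1.08035322 -0.41553786] 0.04460119277747061 [194.18997898 212.35575894] [364.91566204 237.00989427]
```

View pics/crop4.png

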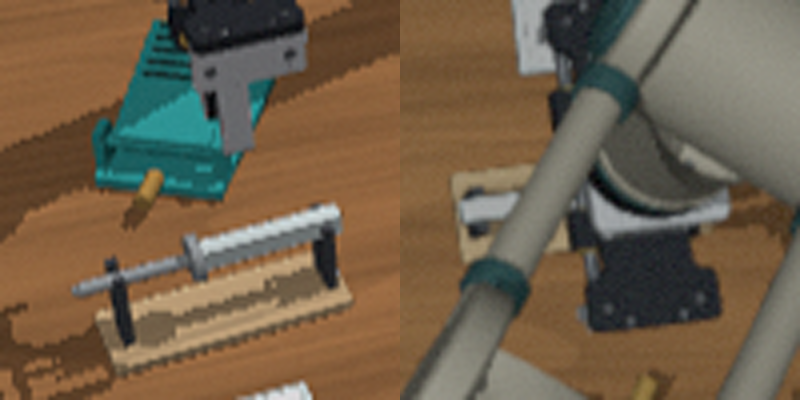

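carry_out(
  targets="0.5 0 -3 0 0;0.5 0 -7 0 0;0.5 0 -11 0 0;0.5 0 -11 0 0;0.5 0 -11 0 0;0.5 0 -11 0 0",
)

```text
clock: 6.35
tool_pos: [0.4693, -0.2157, 0.0494]
tcp_rot: [3.135, 0.17, 0.005]
ft_force: [-0.4, -0.3, 0.2]
finger_gap: 0.0472
```

Run:
```python
from h import *
a=snap("scene","s4.png")
cv2.imwrite("pics/crop5.png",cv2.resize(a[215:275,145:235],(720,480),interpolation=cv2.INTER_CUBIC))
s=arm.read_state();print(s["tool_pos"],s["ft_force"],s["finger_gap"],proj("scene",s["tool_pos"]+[0,0,.019]))
```

```text
[ 0.46915203 -0.21570764  0.04924068] [-0.87122705  0.27846813 -0.11913246] 0.04678554020291189 [197.15356868 238.83116353]
```

View pics/crop5.png

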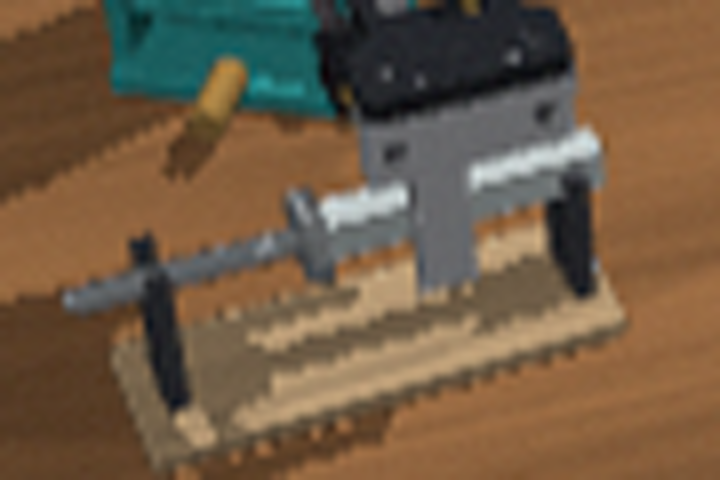

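carry_out(
  targets="-0.2 -0.1 -0.8 0 0;-0.2 -0.1 -0.8 0 0;-0.2 -0.1 -0.8 0 0;-0.2 -0.1 -0.8 0 1;-0.2 -0.1 -0.8 0 1;-0.2 -0.1 -0.8 0 1;-0.2 -0.1 -0.8 0 1;-0.2 -0.1 -0.8 0 1;-0.2 -0.1 -0.8 0 1",
  newtons=25,
)

```text
clock: 7.52
tool_pos: [0.4654, -0.2161, 0.0395]
tcp_rot: [-3.137, -0.17, 0.001]
ft_force: [-1.9, -1.0, 0.7]
finger_gap: 0.0138
```

carry_out(
  targets="0 0 3 0 1;0 0 8 0 1;0 0 13 0 1;-1 5 18 0 1;-2 10 18 0.05 1;-2 16 18 0.1 1;-2 22 18 0.18 1;-2 28 18 0.18 1;-1 34 18 0.18 1;1 39 18 0.18 1;4 44 18 0.18 1;6.7 48.9 18 0.18 1",
)

```text
clock: 9.02
tool_pos: [0.5336, 0.2753, 0.2191]
tcp_rot: [-3.108, -0.451, -0.001]
ft_force: [-0.2, 0.2, -2.5]
finger_gap: 0.0138
```

carry_out(
  targets="0 0 0 0 1;0 0 0 0 1",
)

```text
clock: 9.28
tool_pos: [0.5322, 0.2727, 0.2186]
tcp_rot: [3.108, 0.452, -0.003]
ft_force: [0.1, -0.2, -1.3]
finger_gap: 0.0138
```

Run:
```python
from h import *
a=snap("scene","s5.png");b=snap("top","t5.png")
c=lambda im,x,y,w,h:cv2.resize(im[y:y+h,x:x+w],(400,500),interpolation=cv2.INTER_CUBIC)
cv2.imwrite("pics/crop6.png",np.hstack([c(a,290,140,80,100),c(b,160,130,80,100)]))
s=arm.read_state();print(s["tool_pos"],s["tcp_rot"],s["ft_force"],s["finger_gap"],proj("scene",s["tool_pos"]+[0,0,.019]),proj("top",s["tool_pos"]+[0,0,.019]))
```

```text
[0.53217727 0.27189382 0.2193903 ] [ 3.10894648e+00  4.49383920e-01 -1.22291320e-03] [ 0.52012955  0.50015731 -1.87326175] 0.01387069905664228 [376.91296338 170.37343042] [152.15031146 203.30117512]
```

View pics/crop6.png

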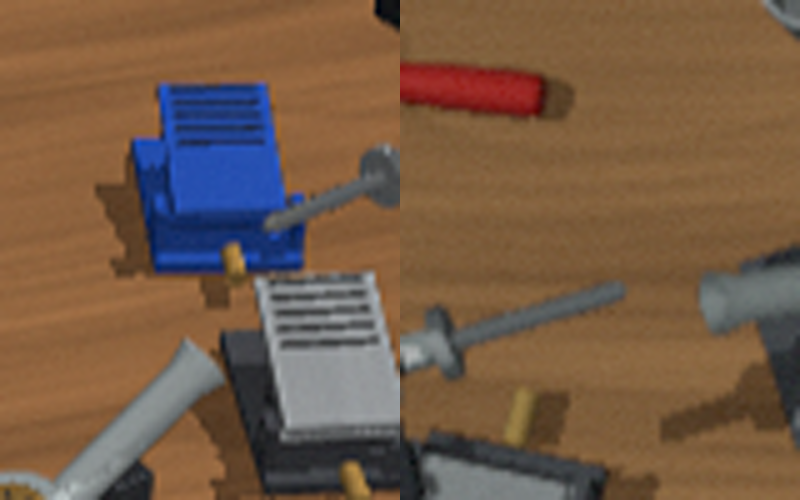

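Run:
```python
from h import *
np.set_printoptions(precision=4,suppress=True)
T=tri({"top":(204,188),"scene":(343.4,184.8)}); C=tri({"top":(169,198.4),"scene":(366,174.4)})
G=np.array([.5322,.2722,.238])
print(T,C,np.linalg.norm(T-G),np.degrees(np.arctan2(*(T-C)[1::-1])),np.degrees(np.arctan2(*(T-G)[1::-1])),(T-C))
d=np.array([.2857,-.9583,0])
for L in(.120,.125): print(L,proj("top",G+L*d),proj("scene",G+L*d))
print("tip at z.238",ray("top",204,188,.238),ray("scene",343.4,184.8,.238))
```

```text
[0.5661 0.1574 0.2374] [0.5426 0.2342 0.2395] 0.11966060048327638 -72.98324918625413 -73.5541987313365 [ 0.0235 -0.0767 -0.0021]
0.12 [203.6258 187.6035] [343.0103 184.7666]
0.125 [205.765  186.9513] [341.5292 185.3892]
tip at z.238 [0.5656 0.1564 0.238 ] [0.5669 0.1581 0.238 ]
```

carry_out(
  targets="0 0 -4 0 1;0 0 -7.6 0 1;0 0 -7.6 0 1;0.57 -1.92 -7.6 0 1;1 -3.35 -7.6 0 1;1.33 -4.47 -7.6 0 1;1.33 -4.47 -7.6 0 1;1.33 -4.47 -7.6 0 1",
  newtons=20,
)

```text
clock: 10.38
tool_pos: [0.5464, 0.2281, 0.1437]
tcp_rot: [3.109, 0.45, 0.001]
ft_force: [0.4, 0.5, -1.9]
finger_gap: 0.0137
```

Run:
```python
from h import *
a=snap("scene","s6.png");b=snap("top","t6.png")
c=lambda im,x,y,w,h:cv2.resize(im[y:y+h,x:x+w],(400,500),interpolation=cv2.INTER_CUBIC)
cv2.imwrite("pics/crop7.png",np.hstack([c(a,300,160,80,100),c(b,180,140,80,100)]))
s=arm.read_state();print(s["tool_pos"],s["tcp_rot"],s["ft_force"],s["wrist_torque"])
```

```text
[0.54621023 0.22843392 0.14357046] [3.10891158e+00 4.51469944e-01 3.29869354e-04] [ 0.85362009 -0.73375429 -1.49912047] [-0.00538291 -0.0957081   0.00391051]
```

View pics/crop7.png

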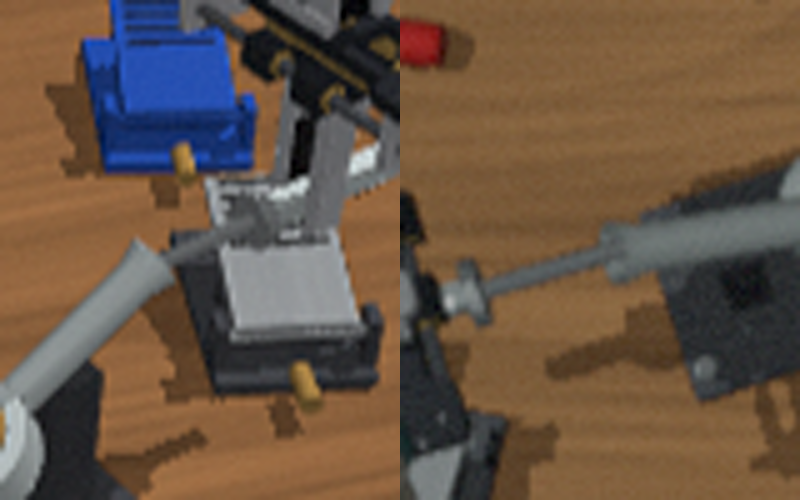

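carry_out(
  targets="0.03 -0.1 0.9 0 1;0.06 -0.19 1.9 0 1;0.14 -0.46 2.8 0 1;0.23 -0.77 3.7 0 1;0.36 -1.2 4.7 0 1;0.49 -1.63 5.7 0 1;0.49 -1.63 5.7 0 1",
  newtons=15,
)

```text
clock: 11.35
tool_pos: [0.5521, 0.211, 0.2016]
tcp_rot: [3.108, 0.45, 0.004]
ft_force: [-1.1, -0.1, -1.1]
finger_gap: 0.0143
```

Run:
```python
from h import *
a=snap("scene","s7.png");b=snap("top","t7.png")
c=lambda im,x,y,w,h:cv2.resize(im[y:y+h,x:x+w],(400,500),interpolation=cv2.INTER_CUBIC)
cv2.imwrite("pics/crop8.png",np.hstack([c(a,300,140,80,100),c(b,180,140,80,100)]))
s=arm.read_state();print(s["tool_pos"],s["tcp_rot"],s["ft_force"],s["wrist_torque"])
```

```text
[0.55153937 0.21112764 0.20061432] [3.10783895e+00 4.50325280e-01 1.17836614e-03] [ 1.10770563 -0.11968071 -2.19721767] [ 0.00318382 -0.04719863 -0.01488236]
```

View pics/crop8.png

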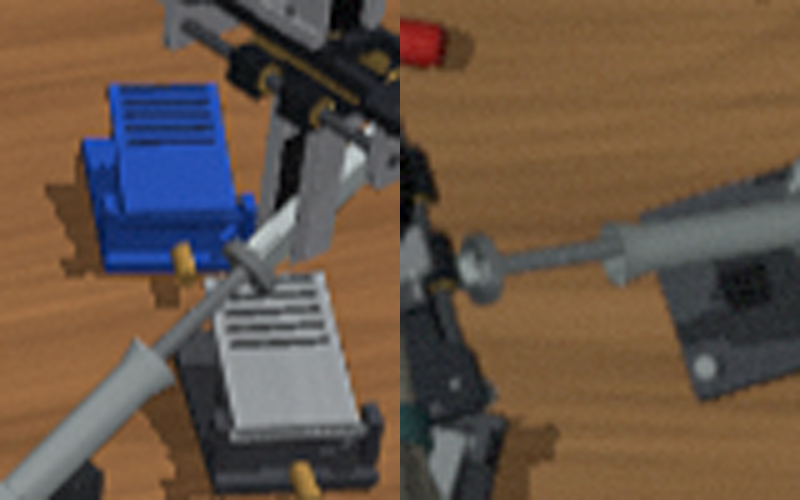

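carry_out(
  targets="0.26 -0.86 -0.75 0 1;0.52 -1.72 -1.25 0 1;0.77 -2.59 -1.77 0 1;1.03 -3.45 -2.35 0 1;1.29 -4.31 -2.95 0 1;1.29 -4.31 -2.95 0 1;1.29 -4.31 -2.95 0 1",
)

```text
clock: 12.32
tool_pos: [0.5641, 0.1689, 0.1711]
tcp_rot: [-3.109, -0.45, -0.0]
ft_force: [0.3, -0.1, -1.7]
finger_gap: 0.0138
```

carry_out(
  targets="0.14 -0.48 -0.29 0 1;0.29 -0.96 -0.58 0 1;0.33 -1.11 -0.67 0 1;0.36 -1.2 -0.72 0 1;0.36 -1.2 -0.72 0 1",
)

```text
clock: 12.95
tool_pos: [0.5671, 0.1587, 0.1648]
tcp_rot: [-3.106, -0.45, -0.001]
ft_force: [-2.9, 6.0, 4.3]
finger_gap: 0.0136
```

carry_out(
  targets="0.03 -0.09 -0.05 0 1;0.06 -0.18 -0.1 0 1;0.06 -0.18 -0.1 0 1;0.06 -0.18 -0.1 0 1",
)

```text
clock: 13.45
tool_pos: [0.5672, 0.1586, 0.1648]
tcp_rot: [-3.103, -0.45, -0.001]
ft_force: [-5.3, 7.1, 8.2]
finger_gap: 0.0138
```

Run:
```python
from h import *
a=snap("scene","s8.png");b=snap("top","t8.png")
c=lambda im,x,y,w,h:cv2.resize(im[y:y+h,x:x+w],(400,500),interpolation=cv2.INTER_CUBIC)
cv2.imwrite("pics/crop9.png",np.hstack([c(a,300,170,56,70),c(b,195,155,56,70)]))
s=arm.read_state();print(s["tool_pos"],s["tcp_rot"],s["ft_force"],s["wrist_torque"])
```

```text
[0.56717006 0.15859027 0.16481203] [-3.10257116e+00 -4.49905252e-01 -1.24384474e-03] [-5.77690593  8.57139864  8.84955462] [1.35084484 0.77303083 0.02935307]
```

View pics/crop9.png

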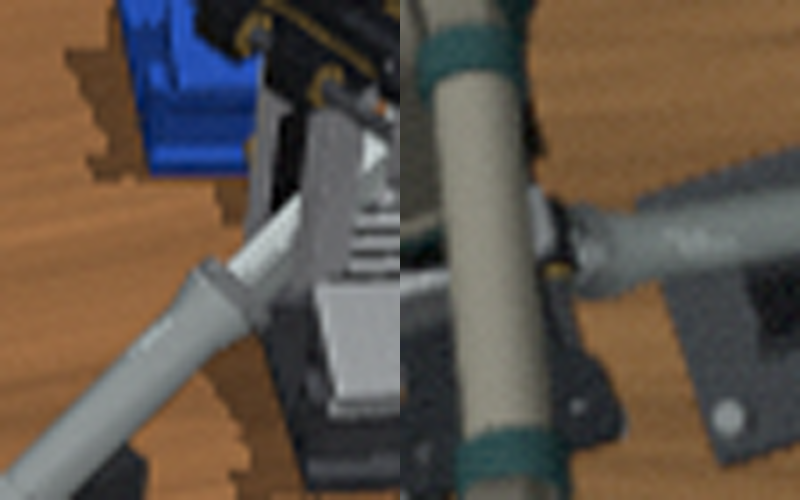

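carry_out(
  targets="0 -0.17 -0.1 0.02 1;-0.05 -0.17 -0.1 0 1;-0.1 -0.17 -0.1 -0.02 1;-0.05 -0.17 -0.1 0 1;-0.05 -0.17 -0.1 0 1;-0.05 -0.17 -0.1 0 1",
  newtons=30,
)

```text
clock: 14.3
tool_pos: [0.5671, 0.1587, 0.1647]
tcp_rot: [-3.1, -0.45, -0.005]
ft_force: [-5.5, 11.7, 12.1]
finger_gap: 0.0135
```

carry_out(
  targets="-0.2 0.7 0.45 0 1;-0.48 1.7 1.05 0 1;-0.75 2.6 1.65 0 1;-1 3.5 2.2 0 1;-1.27 4.4 2.8 0 1;-1.5 5.2 3.25 0 1;-1.7 5.85 3.65 0 1;-1.7 5.85 3.65 0 1;-1.7 5.85 3.65 0 1",
)

```text
clock: 15.42
tool_pos: [0.5506, 0.2116, 0.1981]
tcp_rot: [3.109, 0.451, -0.0]
ft_force: [-0.2, 0.0, -2.1]
finger_gap: 0.0139
```

carry_out(
  targets="-0.13 0.43 -0.85 0 1;-0.26 0.86 -1.75 0 1;-0.35 1.15 -2.7 0 1;-0.43 1.44 -3.6 0 1;-0.46 1.54 -4.75 0 1;-0.49 1.63 -5.9 0 1;-0.49 1.63 -5.9 0 1;-0.49 1.63 -5.9 0 1",
  newtons=15,
)

```text
clock: 16.42
tool_pos: [0.5456, 0.2278, 0.139]
tcp_rot: [3.109, 0.45, -0.001]
ft_force: [1.2, -0.3, -1.7]
finger_gap: 0.0139
```

Run:
```python
from h import *
a=snap("scene","s9.png");b=snap("top","t9.png")
c=lambda im,x,y,w,h:cv2.resize(im[y:y+h,x:x+w],(400,500),interpolation=cv2.INTER_CUBIC)
cv2.imwrite("pics/crop10.png",np.hstack([c(a,300,160,80,100),c(b,180,140,80,100)]))
s=arm.read_state();print(s["tool_pos"],s["tcp_rot"],s["ft_force"],s["wrist_torque"])
```

```text
[0.54587818 0.22795694 0.13937908] [3.10900804e+00 4.50471710e-01 9.72578630e-05] [ 0.89294718  0.2468856  -1.75496439] [ 0.0436429  -0.06865756 -0.0210185 ]
```

View pics/crop10.png

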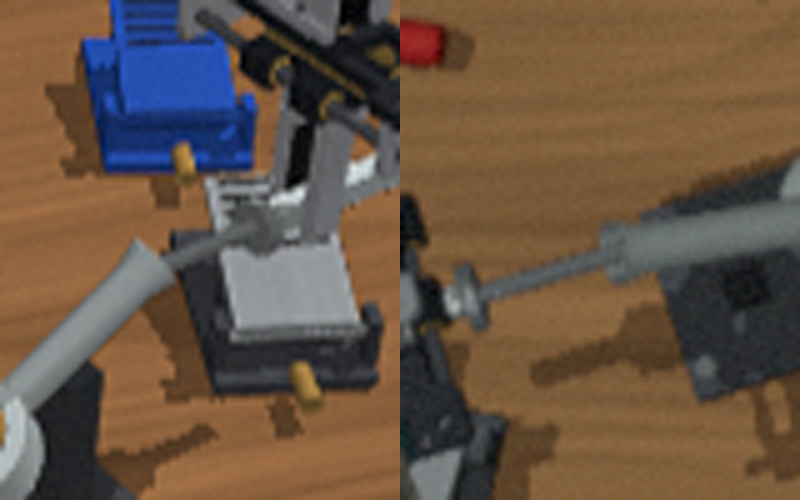

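carry_out(
  targets="0 0 0 0 1;-0.5 1.6 0 0 1;-1 3.2 0 0 1;-1.36 4.43 0 0 1;-1.36 4.43 4 0 1;-1.36 4.43 8 0 1;-1.36 4.43 8 0 1;-1.36 4.43 8 0 1;-1.36 4.43 8 0 1",
  newtons=30,
)

```text
clock: 17.65
tool_pos: [0.5311, 0.2722, 0.2174]
tcp_rot: [3.108, 0.451, -0.005]
ft_force: [0.3, -0.0, -1.4]
finger_gap: 0.014
```

Run:
```python
from h import *
a=snap("scene","s10.png");b=snap("top","t10.png")
c=lambda im,x,y,w,h:cv2.resize(im[y:y+h,x:x+w],(400,500),interpolation=cv2.INTER_CUBIC)
cv2.imwrite("pics/crop11.png",np.hstack([c(a,290,140,80,100),c(b,160,130,80,100)]))
s=arm.read_state();print(s["tool_pos"],s["tcp_rot"],s["ft_force"])
G=s["tool_pos"]+[0,0,.019]
for th in(-10,-5,0,5,10):
    th=np.radians(th);d=np.array([.2857*np.cos(th),-.9583*np.cos(th),-np.sin(th)]);print(np.degrees(th).round(),proj("scene",G+.12*d),proj("top",G+.12*d))
```

```text
[0.53148853 0.27216559 0.21771877] [ 3.10846905  0.45067472 -0.00429481] [-0.21380363 -0.97495984 -2.49933567]
-10.0 [344.19292193 178.09959418] [201.37863668 186.27733787]
-5.0 [343.37691126 181.62169461] [202.75974776 187.10069401]
0.0 [342.83424883 185.02351278] [203.73119803 188.03427988]
5.0 [342.56554392 188.27756175] [204.29741964 189.06791998]
10.0 [342.56875723 191.35857681] [204.46573935 190.19123582]
```

Run:
```python
from h import *
def probe(f,ref,box):
    x0,y0,x1,y1=box
    d=cv2.absdiff(cv2.GaussianBlur(cv2.imread("pics/"+f),(3,3),0),cv2.GaussianBlur(cv2.imread("pics/"+ref),(3,3),0))[y0:y1,x0:x1].max(2)
    m=(d>28).astype(np.uint8);n,l,st,c=cv2.connectedComponentsWithStats(m);i=1+np.argmax(st[1:,4])
    o=[(u+x0,round(float(np.argwhere(l[:,u]==i).mean()+y0),1),int((l[:,u]==i).sum())) for u in range(x1-x0) if (l[:,u]==i).any()]
    print(f,o)
for f in("s5.png","s10.png"): probe(f,"scene0.png",(325,165,363,210))
for f in("t5.png","t10.png"): probe(f,"top0.png",(172,175,215,205))
```

```text
s5.png [(352, 180.5, 4), (353, 180.5, 4), (354, 180.5, 4), (355, 180.0, 3), (356, 179.5, 4), (357, 179.5, 4), (358, 178.5, 4), (359, 178.5, 4), (360, 178.0, 3), (361, 176.5, 4), (362, 174.5, 8)]
s10.png [(352, 180.5, 4), (353, 180.5, 4), (354, 180.5, 4), (355, 180.0, 3), (356, 179.5, 4), (357, 179.0, 5), (358, 178.5, 4), (359, 178.5, 4), (360, 178.0, 3), (361, 177.5, 4), (362, 175.5, 8)]
t5.png [(172, 200.0, 9), (173, 197.0, 5), (174, 196.5, 4), (175, 196.5, 4), (176, 196.0, 5), (177, 195.5, 4), (178, 195.5, 4), (179, 195.0, 3), (180, 195.0, 3), (181, 194.5, 4), (182, 194.5, 4), (183, 193.5, 4), (184, 193.5, 4), (185, 193.5, 4), (186, 193.5, 4), (187, 193.0, 3), (188, 192.0, 3), (189, 192.0, 3), (190, 191.5, 4), (191, 191.0, 3), (192, 191.0, 3), (193, 190.5, 4), (194, 190.0, 3), (195, 190.0, 3), (196, 190.0, 3), (197, 189.5, 4), (198, 189.5, 4), (199, 189.5, 4), (200, 189.0, 3), (201, 188.5, 4), (202, 188.5, 4), (203, 188.0, 3), (204, 188.0, 1)]
t10.png [(172, 198.0, 5), (173, 197.5, 4), (174, 197.0, 3), (175, 196.5, 4), (176, 196.5, 4), (177, 196.5, 4), (178, 196.0, 5), (179, 195.5, 4), (180, 195.5, 4), (181, 195.5, 4), (182, 195.0, 3), (183, 194.5, 4), (184, 194.5, 4), (185, 194.0, 3), (186, 193.5, 4), (187, 193.5, 4), (188, 193.0, 3), (189, 192.5, 4), (190, 192.5, 4), (191, 192.0, 3), (192, 191.5, 2), (193, 191.0, 3), (194, 191.0, 3), (195, 190.0, 3), (196, 190.0, 3), (197, 189.5, 4), (198, 189.5, 4), (199, 189.5, 4), (200, 189.5, 4), (201, 189.0, 3), (202, 188.5, 2)]
```

carry_out(
  targets="-2 0 3 0 1;-5 -4 4.5 0 1;-6 -9 4.5 0.1 1;-7 -14 4.5 0.2 1;-7 -19 4.5 0.3 1;-7 -24 4.5 0.4 1;-6 -29 4.5 0.5 1;-5 -34 4.5 0.5 1;-3 -39 3 0.5 1;-1.15 -42.9 0 0.5 1;-1.15 -42.9 0 0.5 1;-1.15 -42.9 0 0.5 1",
)

```text
clock: 19.25
tool_pos: [0.5202, -0.1561, 0.2188]
tcp_rot: [-2.899, -1.205, 0.001]
ft_force: [0.7, 1.2, -2.8]
finger_gap: 0.0135
```

carry_out(
  targets="0 0 -4 0 1;0 0 -8 0 1;0 0 -12.4 0 1;0 0 -12.4 0 1;0 0 -12.4 0 1;0 0 -12.4 0 1;0 0 -12.4 0 1",
)

```text
clock: 20.12
tool_pos: [0.5217, -0.1569, 0.0969]
tcp_rot: [2.899, 1.205, 0.003]
ft_force: [-0.3, 0.1, -1.2]
finger_gap: 0.0139
```

Run:
```python
from h import *
np.set_printoptions(precision=4,suppress=True)
a=snap("scene","s11.png");b=snap("top","t11.png")
s=arm.read_state();print(s["tool_pos"],s["tcp_rot"],s["ft_force"],s["finger_gap"])
r=s["tcp_rot"];psi=2*np.arctan2(r[1],r[0])-np.pi/2;print("yaw",np.degrees(psi))
G=s["tool_pos"]+[0,0,.019];d=np.array([np.cos(psi),np.sin(psi),0])
for L in(.045,.08,.118): print(L,G+L*d,proj("scene",G+L*d),proj("top",G+L*d))
def m(f,ref,n,L):
    X=cv2.absdiff(cv2.GaussianBlur(cv2.imread("pics/"+f),(3,3),0),cv2.GaussianBlur(cv2.imread("pics/"+ref),(3,3),0)).max(2)
    p=proj(n,G+.118*d);x0,y0=(p-[22,16]).astype(int)
    print(n,x0,y0);[print(''.join(f"{v:4d}" for v in row)) for row in X[y0:y0+32,x0:x0+36]]
m("s11.png","scene0.png","scene",0);m("t11.png","top0.png","top",0)
```

```text
[ 0.5212 -0.1568  0.0962] [2.8998 1.2055 0.0019] [-0.2617  0.1835 -1.8379] 0.013610186798952867
yaw -44.85167865470734
0.045 [ 0.5531 -0.1885  0.1152] [212.4483 243.8085] [350.4007 201.4298]
0.08 [ 0.5779 -0.2132  0.1152] [204.8921 252.1246] [359.9448 191.5241]
0.118 [ 0.6048 -0.24    0.1152] [196.336  261.5412] [370.2406 180.8384]
scene 174 245
  52  61  73  77  68  48  47  52  53  41  56  57  51  49  48  47  46  39  33  30  29  17  19  11   6   7   6   4   3   3   4   5   4   3  21  38
  75  74  71  64  53  38  44  52  61  56  41  46  47  45  36  31  28  21  19  16   8   6   7   5   4   4   5   4   4   4   5   4   3  17  29  38
  58  52  43  36  37  32  28  36  55  65  56  51  43  29  19  20  12   7   7   6   4   4   4   4   3   5   6   6   4   5   5   1  17  26  42  57
  34  30  27  28  24  14   8  14  38  63  70  67  49  18   7   7   5   3   4   3   4   4   5   4   3   5   5   5   5   4   3  11  26  28  52  57
  20  13  10  10   7   4   3   4  20  50  65  62  43  13   4   3   3   4   4   4   5   4   4   4   4   5   4   4   2   2   8  17  24  25  33  36
   6   3   3   3   2   2   
[... 7839 characters left out ...]
  54  52  51  51  49  48  47  47  47  46  44  44  43  43  43  42  41  40  38  38  38  37  38  38  36   7  51  84  81  76
  22  55  62  60  58  58  56  55  54  53  51  50  50  49  47  47  47  46  45  44  43  44  42  42  41  41  39  39  39  40  38  11  47  80  78  73
  19  55  66  63  61  60  59  58  58  55  54  53  52  51  50  50  49  48  47  46  46  45  45  44  43  43  41  42  41  41  39  14  44  78  77  71
  22  56  68  66  65  64  63  61  59  58  57  56  54  54  54  52  52  52  50  49  49  49  46  46  45  44  44  43  42  41  39  17  38  75  77  69
  26  58  70  66  67  68  66  64  62  61  59  59  57  56  56  56  56  54  52  50  50  50  48  48  47  46  46  45  44  42  38  20  31  69  73  63
```

carry_out(
  targets="-0.1 0 -0.3 0 1;-0.1 0 -0.3 0 1;-0.1 0 -0.3 0 1;-0.1 0 -0.3 0 1;-0.1 0 -0.3 0 1;-0.1 0 -0.3 0 1;-0.1 0 -0.3 0 1;-0.1 0 -0.3 0 1",
)

```text
clock: 21.22
tool_pos: [0.5198, -0.1566, 0.0923]
tcp_rot: [2.901, 1.206, 0.0]
ft_force: [-0.0, 0.5, -0.7]
finger_gap: 0.0138
```

Run:
```python
from h import *
np.set_printoptions(precision=4,suppress=True)
a=snap("scene","s12.png")
s=arm.read_state();print(s["tool_pos"],s["ft_force"],s["qvel"],s["finger_gap"])
X=cv2.absdiff(cv2.GaussianBlur(a,(3,3),0),cv2.GaussianBlur(cv2.imread("pics/scene0.png"),(3,3),0)).max(2)
for v in range(254,266): print(v,[u for u in range(192,206) if X[v,u]>25])
# bystanders: wrench, ring, cup, carton, screwdriver, gas cock, oil can, pedal
for n,(x,y,w,h) in dict(ring=(266,290,36,30),cup=(331,293,28,30),carton=(425,230,30,35),screw=(385,270,68,18),cock=(170,314,18,22),oil=(110,295,24,38),pedal=(335,192,42,48),tube=(300,205,35,40)).items(): print(n,(X[y:y+h,x:x+w]>40).mean().round(3))
```

```text
[ 0.5197 -0.1566  0.0923] [ 0.9519  0.2013 -1.5149] [ 0.0005 -0.0012 -0.0012  0.0013 -0.0018 -0.0003] 0.013515101280530899
254 [192, 193, 194, 195, 196, 197, 198, 199, 200, 201, 202, 203, 204, 205]
255 [192, 193, 194, 195, 196, 197, 198, 199, 200, 201, 202, 203, 204, 205]
256 [192, 193, 194, 195, 196, 197, 200, 201, 202, 203, 204]
257 [192, 193, 194, 195, 196, 199, 200, 201, 202, 203]
258 [192, 198, 199, 200, 201, 202]
259 [197, 198, 199, 200, 201, 202]
260 [196, 197, 198, 199, 200, 201]
261 [196, 197, 198, 199, 200]
262 [196, 197, 198, 199]
263 [204, 205]
264 [203, 204, 205]
265 [202, 203, 204, 205]
ring 0.0
cup 0.0
carton 0.0
screw 0.0
cock 0.0
oil 0.17
pedal 0.0
tube 0.0
```

Run:
```python
from h import *
for f in("scene0.png","s12.png"):
    h=cv2.cvtColor(cv2.imread("pics/"+f),cv2.COLOR_BGR2HSV)[290:340,100:145]
    m=h[...,1]<70; p=np.argwhere(m); print(f,len(p),p.mean(0),p.min(0),p.max(0))
arm.job_done()
```

```text
scene0.png 614 [25.5276873 21.3990228] [ 5 11] [43 33]
s12.png 625 [25.3552 21.2784] [ 5 11] [43 33]
the job is handed in; nothing more can be done
```

The job is done and handed in at about 21 s on the robot's clock, with the arm still holding the rod over the tile.

- **Pedal:** I pressed the grey pedal until it stopped moving, at 40 mm (41 mm expected) with about 30 N. After release it looks as it did at the start.
- **Tube:** I let the rod pivot in the fingers against the tube mouth to get the 30° slope. The collar then seated against the rim, did not move further under about 18 N, and looked flush in the picture.
- **Withdrawal:** I levelled the rod against the lower lip of the mouth and drew it right out. It slipped perhaps 2–4 mm in the fingers on the way.
- **Presenting:**
  - The tip is at about (0.603, -0.240), over the tile's middle. The two cameras disagreed by about 5 mm in x there, and I used the midpoint.
  - By height it is about 10 cm above the tile, and level to within about 1–2°. It stayed still through the last 1 s hold, with no contact force.
- **Other things:** The ring, cup, carton, screwdriver, gas cock, pedal and tube look unchanged in the scene camera. The oil can's check first differed, but its outline had not moved, so that was most likely the arm's shadow. I did not check the wrench at the end.
- **Not confirmed:** The arm hid the rod from the top camera in the final pose, so the last tip check is from the scene camera and the arm's own position. I had also used all 12 picture views by then, so the final checks are numbers rather than by eye.

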